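# Reset the stop of a clay strip cutting board

## Robot

A 6-joint arm with a two-finger parallel gripper is mounted at the origin on the work surface. World frame = base frame: x ahead of the robot, y to its left, z up, the work surface at z = 0. Lengths are in m, angles in degrees, forces in N, time in s.
With the tool pointing down it reaches from about 0.375 to 0.9 m from the base axis. Payload 3.1 kg.
Tool frame: the origin (TCP) lies at the very end of the fingers, on their centre line; the grasp point (between the pads) lies bot.grip_point_offset behind it (bot.grip_point_offset is the distance from the TCP to the grasp point, in m); z points along the fingers, y is the line along which they close (so a half turn about z gives the same grasp; the last joint's range is limited). The gripper opens to 87 mm and grips with 3 to 60 N. Pads are 19 mm wide; open, the fingers measure 117 mm over their backs; the gripper's body (75 mm by 190 mm) begins 51 mm behind the grasp point.
Start: joints at [66.778, 30.224, 82.088, -0, 67.689, -10.227], TCP at [0.14, 0.609, 0.2] pointing down, gripper open.
Joint ranges: [-176.69, 176.69], [-43.24, 126.21], [12.49, 139.97], [-82, 262], [0, 151.66], [-163.58, 163.58]. Speed limits (degrees/s): [159.86, 159.86, 180, 180, 180, 180].

## Interface

Orientations are given as a 3x3 rotation matrix whose columns are the frame's x, y, z axes.
In Python, from rig import bot, viewer, ticket gives the robot as it stands.
- The arm moves only by the tool servo_tool, never from a script. Its argument "targets" is a list of rows, each an object with "offset": the shift along the tool's x, y, z in m, a list of three; "dr": the turn, a rotation vector about the tool's x, y, z in degrees, a list of three. In form: [{"offset": [x, y, z], "dr": [ax, ay, az]}, ...]. A call has 1 to 20 rows; each row is the pose to reach, as a shift and turn from the pose commanded when the call began, along the tool's axes at that moment; what a row does not reach only later rows make up. A row lasts 1/12 s, in which the tool goes at most 41.7 mm and 7.16 degrees, less where a joint would pass 70% of its speed; a pose out of reach is approached as far as the arm can. A call with a gripper value outside its range is refused whole. "gripper" is the gripper command: -1 is fully open, 1 is shut, values between are in proportion, set as the call begins (left out, the last holds). The fingers move at their own pace and stop on an object; the grip force is fixed at half the most. Time passes only in rows, so rows that repeat a pose let the fingers close. It gives the time, the measured TCP pose, the force, the opening and the grip force at its end, in the units of the state.
- bot.read_state(): the state, without advancing time (a new reading comes with each control period).
- viewer.capture(name): name is "scene" or "top"; returns a dict with "color" (400x640x3 uint8, red, green, blue), "camera_matrix" (3x3 intrinsics, pixels), "R" (3x3) and "t" (3): a world point X has camera coordinates R X + t. Camera axes: x right, y down, z forward; pixel columns grow to the right and rows downward; lengths in m; the calibration is good to about 2 mm. A picture is of the moment at which its call begins. There is no depth.
- ticket.hand_in(): hands the job in; it is judged then, once.
The state is a dict: "time_s": time; "joint_positions": joint angles; "qvel": joint speeds; "tau": joint torques, N m; "position": TCP position; "tcp_rot": TCP orientation; "force": force on the tool from outside, world axes, zero at the start; "moment": the same for the moment, N m; "opening": opening from 0.0 (shut) to 1.0 (fully open); "grasp_force": force on a finger pad.
Only numpy, scipy, OpenCV 4.12 (cv2) and the standard library are available. Lean on these libraries where they do the work, as an engineer would, in place of code of your own. Each camera call takes 0.05 s, during which the arm holds its last target. There are 200 camera calls.

## Task

Set the sliding stop of the cutting board to the notch that the upright marker tab stands beside: squeeze its release lever towards the grip post, slide the stop along while holding the lever, and let go so that the lever springs fully home with the stop locked in that notch. The notch itself may lie a few millimetres to either side of the tab, so feel for it, and never force the stop along against a locked or caught lever. Leave the things round the board alone.

Things in the scene. Friction and masses are not known exactly. Their poses are not given: they have to be found in the camera images.
- board: Plywood cutting board, fixed to the table, 305 x 340 mm and 15 mm thick. Origin on its underside, below the middle of the stop's travel. Its x points away from the robot at yaw 0, its y is the direction along which the stop slides, z up. An aluminium guide strip runs along y at x = 0.
- bed: Aluminium channel 250 mm long in y, fixed on the board (same axes), origin on the board's top, 69 mm to -x of the board's origin. It carries a steel notched bar (x 0 to +18 mm of the bed); neither is over 29 mm above the table. Notches open to +x, 8 mm wide, 8 mm deep, and a parking slot 26 mm wide at y = 0. The bar is only placed to 6 mm: see notch_row.
- notch_row (a point): Point of the bed at the nominal middle of the row of notches (fixed to the bed, 28 mm above the table). Nominal notch centres lie at y = -75, -45, +45 and +75 mm from it, but the bar lies up to 6 mm to either side of nominal along y and stays there; that shift is not reported.
- stop: Sliding stop (frame): grey plastic block 52 mm wide in y, top 36 mm above the table, sliding along the board's y up to 92 mm each side of the middle; starts within 3 mm of the middle, in the parking slot. Origin level with the board's, same axes. Friction about 2 N, 1.5 N more while the pawl rides on the bar. A 20 mm tall aluminium fence reaches out to x = +180 mm.
- stop_mark (a point): Point on the stop midway between paddle and post when the lever is at rest: x = -7.5 mm, y = 0 of the stop, 64 mm above the table. Its y in the tab's frame is the offset of the stop from the tab.
- post_face (a point): Middle of the finger face (towards +x) of the grip post, at x = +20 mm of the stop, 64 mm above the table. The post is 44 mm wide, z 36 to 92 mm. A 4 mm thick cheek at each side (y = 18 to 22 mm either side) runs out to x = +50 mm: an open bay 36 mm wide for one finger, whose cheeks can also be pushed along y.
- lever_pad (a point): Middle of the outer face (to -x) of the release lever's upright black paddle: 32 mm wide in y, 8 mm thick, z 40 to 92 mm. At rest this face is at x = -35 mm of the stop: paddle and post measure 55 mm over their outer faces, 45 mm fully squeezed. Below it a 6 mm wide steel pawl at the stop's y = 0 sticks out to -x into the notched bar.
- lever (a joint): Travel of the release lever towards the post (m): 0 = sprung fully home, pawl seated in a notch; about 0.007 = pawl riding on the bar between notches; above 0.0075 = pawl clear; 0.010 = fully squeezed (end stop). Spring 6 N at 0, 10 N at 0.010.
- tab: Upright black plastic marker tab, 14 mm wide, 8 mm thick, 28 mm tall, on the board's front lip, 100 mm in -x from the board's origin (top 43 mm above the table). It stands at y = -75, -45, +45 or +75 mm of the board, beside the notch to use. Origin at its foot, axes as the board's. The other three places hold low round black studs 4 mm high, 8 mm across.
- bottle: Grey drinking bottle, diameter 68 mm, 190 mm tall, loose bystander beyond the board's -y edge. Origin at its foot.
- jar: White lidded plastic jar, diameter 100 mm, 100 mm tall, loose bystander beyond the board's +y edge. Origin at its foot.
- phone: Phone lying flat, 150 x 72 x 9 mm, loose bystander beyond the board's -y edge. Origin under its centre.

How it is judged (in metres and radians):
On the way, in this order (a step that is already met when the one before it is completed fails the run):
1. the lever is squeezed until the pawl is clear of the parking slot (value of joint lever above 0.0072 m), for 0.1 s.
2. the stop is brought within 15 mm of the tab along the slide with the pawl still out of the notch (value of joint lever above 0.0055 m and y of stop_mark in the frame of tab between -0.015 and 0.015 m), for 0.04 s.
At the end, for the whole second after the job is handed in: The lever is sprung home (joint below 2 mm) with the stop within 9 mm of the tab along the slide, which is only possible locked in the notch beside the tab, and the stop is at rest (value of joint lever below 0.002 m and y of stop_mark in the frame of tab between -0.009 and 0.009 m and linear speed of stop below 0.01 m/s); the robot touches nothing.
It fails at once if the stop is forced along against its locked or caught pawl (over 35 N between pawl and notched bar) (contact force between stop and bed above 35 N).
It fails at once if the bottle is disturbed (moved over 15 mm) (distance of bottle from where it was at the start of the episode above 0.015 m).
It fails at once if the jar is disturbed (moved over 15 mm) (distance of jar from where it was at the start of the episode above 0.015 m).
It fails at once if the phone is disturbed (moved over 15 mm) (distance of phone from where it was at the start of the episode above 0.015 m).
It also fails if it takes over 42 s, if anything falls off the work surface, if the arm or the gripper's body presses on something with over 40 N, if the wrist force passes 120 N, or if a joint passes its speed limit or range.

## Working session

There is one attempt and no reset: what is moved stays moved. The work goes in short steps, Python scripts to look and compute and a tool call to move; the robot and the scene stay as the last step left them, time stands still between calls to the robot, and variables do not carry over. Pictures are saved under pics/ and viewed, at most 10 in all, crops included, and the job is handed in when it is done.

Besides the shell and the picture viewer there is one more tool, called after "Call:" as a command line: name --argument value ..., lists and objects as JSON in quotes. servo_tool: Moves the arm, as the interface text tells. Its arguments: {"type":"object","properties":{"targets":{"type":"array"},"gripper":{"type":"number"}},"required":["targets"]}

```bash
mkdir -p pics; cat > h.py <<'E'
import numpy as np, cv2
from rig import bot, viewer, ticket
def shot(n,tag):
    d=viewer.capture(n); cv2.imwrite(f'pics/{tag}.png',d['color'][...,::-1])
    np.savez(f'pics/{tag}.npz',K=d['camera_matrix'],R=d['R'],t=d['t']); return d
def ray(tag,px):
    c=np.load(f'pics/{tag}.npz'); d=c['R'].T@np.linalg.solve(c['K'],[px[0],px[1],1.]); return -c['R'].T@c['t'],d
def atz(tag,px,z):
    o,d=ray(tag,px); return o+d*(z-o[2])/d[2]
def tri(t1,p1,t2,p2):
    o1,d1=ray(t1,p1);o2,d2=ray(t2,p2)
    s=np.linalg.lstsq(np.c_[d1,-d2],o2-o1,rcond=None)[0]
    a,b=o1+s[0]*d1,o2+s[1]*d2; return (a+b)/2,np.linalg.norm(a-b)
def proj(tag,X):
    c=np.load(f'pics/{tag}.npz');p=c['K']@(c['R']@np.array(X)+c['t']);return p[:2]/p[2]
E
python3 - <<'E'
from h import *
np.set_printoptions(precision=4,suppress=True)
for n in('scene','top'):
    d=shot(n,n+'0'); print(n,-d['R'].T@d['t'])
print(bot.read_state(),bot.grip_point_offset)
E
```

```text
scene [ 1.1104 -0.3727  0.7958]
top [0.475  0.0496 1.3695]
{'time_s': 0.1, 'joint_positions': array([ 66.7787,  30.2734,  82.151 ,  -0.0009,  67.6886, -10.2255]), 'qvel': array([ 0.0354, -0.1122, -0.203 ,  0.0253, -0.0498, -0.0956]), 'tau': array([ -0.0005, -44.0985, -17.715 ,   0.0635,   0.0534,  -0.0001]), 'position': array([0.1402, 0.6083, 0.1994]), 'tcp_rot': array([[-0.9744,  0.2249, -0.0008],
       [ 0.2249,  0.9744, -0.0018],
       [ 0.0003, -0.0019, -1.    ]]), 'force': array([ 1.1068,  0.042 , -0.259 ]), 'moment': array([0.0118, 0.0203, 0.0089]), 'grasp_force': 0.0, 'opening': 0.9972276245260296} 0.0187
```

View pics/scene0.png

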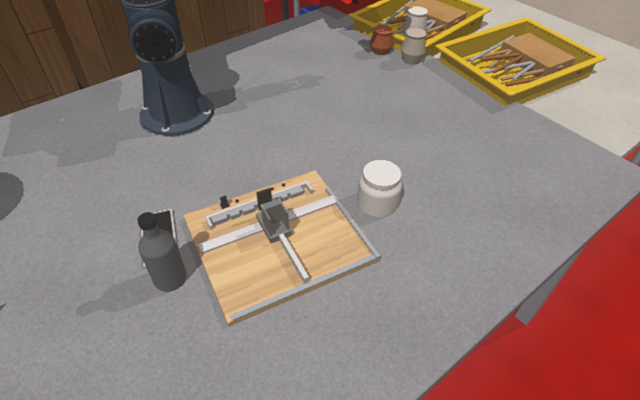

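View pics/top0.png

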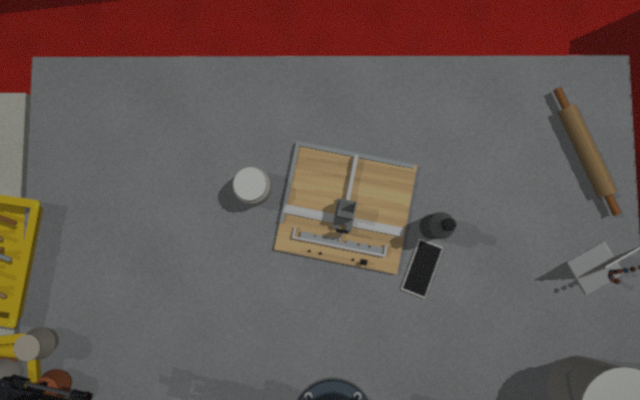

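The scene view shows the board at about (280,245), with the tab at (224,202), the paddle at (265,200) and the bottle and phone on its left. The top view shows the tab at (363,262) and studs at (308,251), (320,253) and (352,260), so the tab is at the -75 place. The stop is at about (345,213). I'll enlarge crops of both.

```bash
python3 - <<'E'
import cv2
a=cv2.imread('pics/top0.png')[135:285,260:460]; cv2.imwrite('pics/tc.png',cv2.resize(a,None,fx=4,fy=4,interpolation=cv2.INTER_CUBIC))
a=cv2.imread('pics/scene0.png')[160:290,180:350]; cv2.imwrite('pics/sc.png',cv2.resize(a,None,fx=4.5,fy=4.5,interpolation=cv2.INTER_CUBIC))
E
```

```text
(no output)
```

View pics/tc.png

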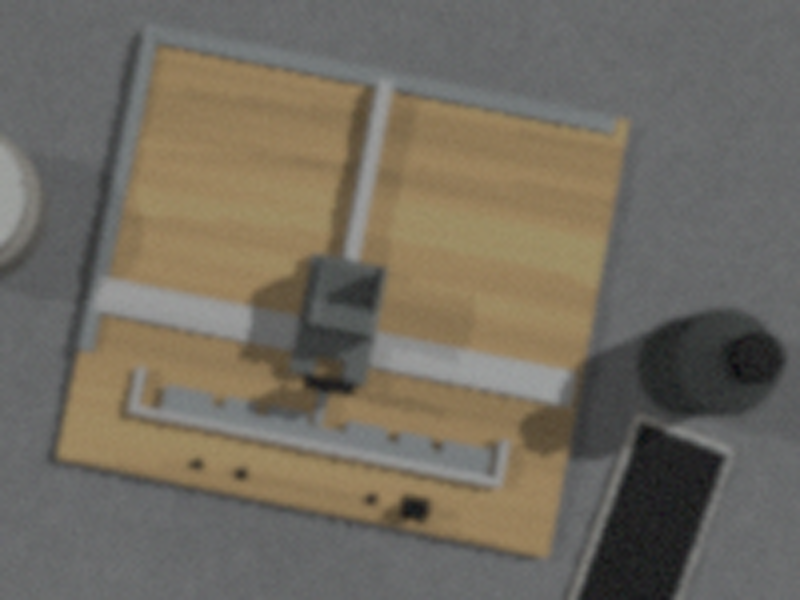

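View pics/sc.png

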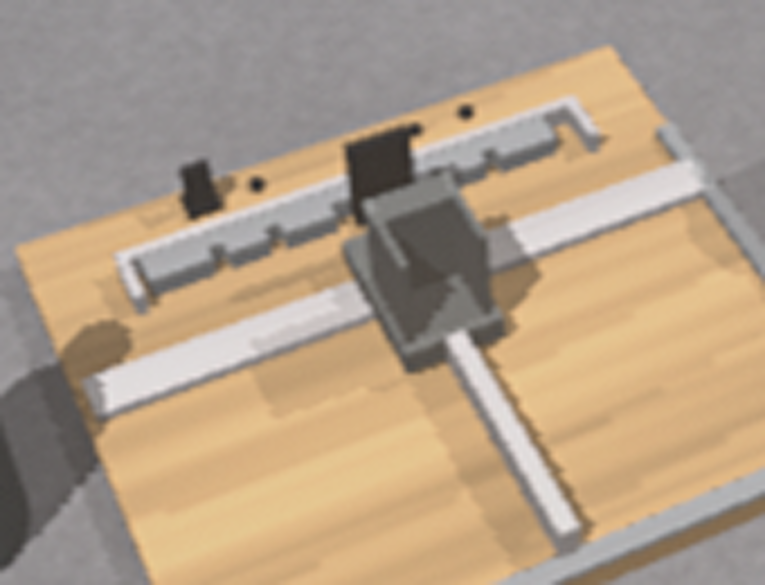

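The top crop shows studs at (196,463), (240,473) and (370,498), the tab at (415,508), and board corners at (55,460), (549,556), (627,118) and (148,28). The paddle top is at about (330,382). The scene crop shows studs at (258,184) for -45, (417,130) and (466,112), and the paddle top edge from (345,143) to (410,128).

```bash
python3 - <<'E'
from h import *
np.set_printoptions(precision=4,suppress=True)
T=lambda u,v:(u/4+260-.4,v/4+135-.4)
S=lambda u,v:(u/4.5+180-.4,v/4.5+160-.4)
pt={'+75':(T(196,463),S(466,112)),'+45':(T(240,473),S(417,130)),'-45':(T(370,498),S(258,184)),'tabtop':(T(415,505),S(194,166)),
'postTopBackL':(T(312,322),S(364,202)),'FR':(T(549,556),S(17,247)),'FL':(T(55,460),S(612,45)),'paddletop':(T(330,378),S(380,137))}
for k,(a,b) in pt.items():
    X,e=tri('top0',a,'scene0',b); print(k,X,'gap',e)
W=[];L=[]
for k,l in (('+75',75),('+45',45),('-45',-45)):
    for tag,i in(('top0',0),('scene0',1)): W.append(atz(tag,pt[k][i],.017)[:2]);L.append([-.1,l/1e3])
W=np.array(W);L=np.array(L)
for w in W: print(w)
d=L-L.mean(0);e=W-W.mean(0)
yaw=np.arctan2((d[:,0]*e[:,1]-d[:,1]*e[:,0]).sum(),(d*e).sum())
# edges for yaw
FR=atz('top0',pt['FR'][0],.015);FL=atz('top0',pt['FL'][0],.015);BR=atz('top0',T(627,118),.015);BL=atz('top0',T(148,28),.015)
print('corners',FL,FR,BR,BL)
y=FL-FR; print('yaw studs',np.degrees(yaw),'front edge',np.degrees(np.arctan2(-y[0],y[1])),np.linalg.norm(y))
R=lambda a:np.array([[np.cos(a),-np.sin(a)],[np.sin(a),np.cos(a)]])
b=W.mean(0)-R(yaw)@L.mean(0); print('board',b)
f=lambda x,y,z:np.r_[b+R(yaw)@[x,y],z]
for k,X in dict(pad=(-.035+.004,0,.092),postmid=(.0175,0,.092),tab=(-.1,-.075,.043)).items():
    print(k,f(*X),'top crop',(proj('top0',f(*X))+.4-[260,135])*4,'scene crop',(proj('scene0',f(*X))+.4-[180,160])*4.5)
E
```

```text
+75 [0.4477 0.0609 0.0164] gap 0.0008694787098314712
+45 [0.4413 0.0318 0.0155] gap 0.0026678796658378403
-45 [ 0.424  -0.0566  0.0165] gap 0.0015443092744017385
tabtop [ 0.4196 -0.0857  0.0453] gap 0.002052510314830701
postTopBackL [ 0.5305 -0.0318  0.079 ] gap 0.03743411177388589
FR [ 0.3851 -0.1767  0.0159] gap 0.0030613455338276124
FL [0.4507 0.158  0.0125] gap 0.0038534265865766966
paddletop [ 0.5033 -0.0257  0.0955] gap 0.000799232835304163
[0.4475 0.0605]
[0.4485 0.0609]
[0.4407 0.0307]
[0.4434 0.0321]
[ 0.4237 -0.0573]
[ 0.4249 -0.0562]
corners [0.4496 0.1563 0.015 ] [ 0.3844 -0.1782  0.015 ] [ 0.6834 -0.2369  0.015 ] [0.7468 0.0934 0.015 ]
yaw studs -11.401906727237 front edge -11.03905927415907 0.34077427641715163
board [ 0.5312 -0.0325]
pad [ 0.5008 -0.0264  0.092 ] top crop [330.1329 381.7111] scene crop [375.7265 139.706 ]
postmid [ 0.5483 -0.0359  0.092 ] top crop [344.4947 307.8043] scene crop [415.6228 205.4579]
tab [ 0.4183 -0.0862  0.043 ] top crop [416.8043 507.5049] scene crop [194.5633 168.1098]
```

```bash
cat >> h.py <<'E'
B=np.array([.5312,-.0325]);YAW=np.radians(-11.2)
def Rm(a):return np.array([[np.cos(a),-np.sin(a)],[np.sin(a),np.cos(a)]])
def loc(X):return Rm(YAW).T@(np.asarray(X)[:2]-B)
E
python3 - <<'E'
from h import *
np.set_printoptions(precision=4,suppress=True)
T=lambda u,v:(u/4+260-.4,v/4+135-.4)
S=lambda u,v:(u/4.5+180-.4,v/4.5+160-.4)
print('notch top',[loc(atz('top0',T(*p),.028)) for p in((219,402),(393,437),(437,446))])
print('bar ends',[loc(atz('top0',T(*p),.028)) for p in((160,395),(492,462))])
print('notch scene',[loc(atz('scene0',S(*p),.027)) for p in((222,255),(280,233),(487,158))])
print('bed ends',[loc(atz('top0',T(*p),.029)) for p in((128,400),(500,478))])
print('tab',loc(atz('top0',T(415,505),.043)),'paddle',loc(atz('top0',T(330,380),.092)),loc(atz('scene0',S(378,136),.092)))
print('bottle top',loc(atz('top0',T(753,357),.19)),'base',loc(atz('top0',T(690,375),.03)))
a=np.radians(-11.2);x=np.array([np.cos(a),np.sin(a),0])
s=bot.read_state();R=s['tcp_rot'];p=s['position']
z=np.array([0,0,-1.]);G=np.c_[np.cross(x,z),x,z]
from scipy.spatial.transform import Rotation as Ro
print('dr',np.degrees(Ro.from_matrix(R.T@G).as_rotvec()))
tgt=np.r_[B+Rm(a)@[-.0075,0],.15]
print('tgt',tgt,'off',R.T@(tgt-p),'toolx',G[:,0])
E
```

```text
notch top [array([-0.0569,  0.0676]), array([-0.0574, -0.0519]), array([-0.0576, -0.0821])]
bar ends [array([-0.0599,  0.1076]), array([-0.061 , -0.1203])]
notch scene [array([-0.0524, -0.0795]), array([-0.0531, -0.0483]), array([-0.0537,  0.0673])]
bed ends [array([-0.0673,  0.128 ]), array([-0.0705, -0.1274])]
tab [-0.0989 -0.0732] paddle [-0.03    0.0004] [-0.0329  0.0021]
bottle top [ 0.0286 -0.2384] base [ 0.022  -0.2405]
dr [-0.1033  0.0705 88.2045]
tgt [ 0.5238 -0.031   0.15  ] off [-0.5176 -0.5366  0.0502] toolx [0.1942 0.981  0.    ]
```

Everything agrees: the tab is at -75, and the bar sits about 5–6 mm towards -y, so the notch is near y = -80.5. Next I go above the stop, with the fingers closing along the board's x.

Call:
servo_tool --targets '[{"offset": [-0.518,-0.537,0.05],"dr": [-0.1,0.07,88.2]},{"offset": [-0.518,-0.537,0.05],"dr": [-0.1,0.07,88.2]},{"offset": [-0.518,-0.537,0.05],"dr": [-0.1,0.07,88.2]},{"offset": [-0.518,-0.537,0.05],"dr": [-0.1,0.07,88.2]},{"offset": [-0.518,-0.537,0.05],"dr": [-0.1,0.07,88.2]},{"offset": [-0.518,-0.537,0.05],"dr": [-0.1,0.07,88.2]},{"offset": [-0.518,-0.537,0.05],"dr": [-0.1,0.07,88.2]},{"offset": [-0.518,-0.537,0.05],"dr": [-0.1,0.07,88.2]},{"offset": [-0.518,-0.537,0.05],"dr": [-0.1,0.07,88.2]},{"offset": [-0.518,-0.537,0.05],"dr": [-0.1,0.07,88.2]},{"offset": [-0.518,-0.537,0.05],"dr": [-0.1,0.07,88.2]},{"offset": [-0.518,-0.537,0.05],"dr": [-0.1,0.07,88.2]},{"offset": [-0.518,-0.537,0.05],"dr": [-0.1,0.07,88.2]},{"offset": [-0.518,-0.537,0.05],"dr": [-0.1,0.07,88.2]},{"offset": [-0.518,-0.537,0.05],"dr": [-0.1,0.07,88.2]},{"offset": [-0.518,-0.537,0.05],"dr": [-0.1,0.07,88.2]},{"offset": [-0.518,-0.537,0.05],"dr": [-0.1,0.07,88.2]},{"offset": [-0.518,-0.537,0.05],"dr": [-0.1,0.07,88.2]},{"offset": [-0.518,-0.537,0.05],"dr": [-0.1,0.07,88.2]},{"offset": [-0.518,-0.537,0.05],"dr": [-0.1,0.07,88.2]}]' --gripper -1

```text
time_s: 1.77
position: [0.5253, -0.0329, 0.1496]
tcp_rot: [[0.198, 0.98, 0.0], [0.98, -0.198, 0.002], [0.002, 0.0, -1.0]]
force: [-0.6, 0.4, -0.6]
opening: 0.998
grasp_force: 0.0
```

Call:
servo_tool --targets '[{"offset": [0.001,0,0.02],"dr": [0,0,0]},{"offset": [0.001,0,0.05],"dr": [0,0,0]},{"offset": [0.001,0,0.05],"dr": [0,0,0]},{"offset": [0.001,0,0.05],"dr": [0,0,0]}]'

```text
time_s: 2.1
position: [0.5222, -0.028, 0.0992]
tcp_rot: [[0.193, 0.981, -0.005], [0.981, -0.193, 0.003], [0.002, -0.005, -1.0]]
force: [1.3, -0.4, 1.0]
opening: 0.999
grasp_force: 0.0
```

```bash
python3 - <<'E'
from h import *
s=bot.read_state();print(loc(s['position'])*1e3,s['position'][2],np.degrees(np.arctan2(s['tcp_rot'][1,1],s['tcp_rot'][0,1])),s['force'])
a=shot('scene','s1')['color'][120:270,180:380,::-1];b=shot('top','t1')['color'][135:285,260:460,::-1]
cv2.imwrite('pics/c1.png',cv2.resize(np.vstack([a]),None,fx=4,fy=4,interpolation=cv2.INTER_CUBIC))
E
```

```text
[-9.69503721  2.62709664] 0.09918718249111877 -11.119426885024941 [ 1.28234216 -0.37057726  0.98095135]
```

View pics/c1.png

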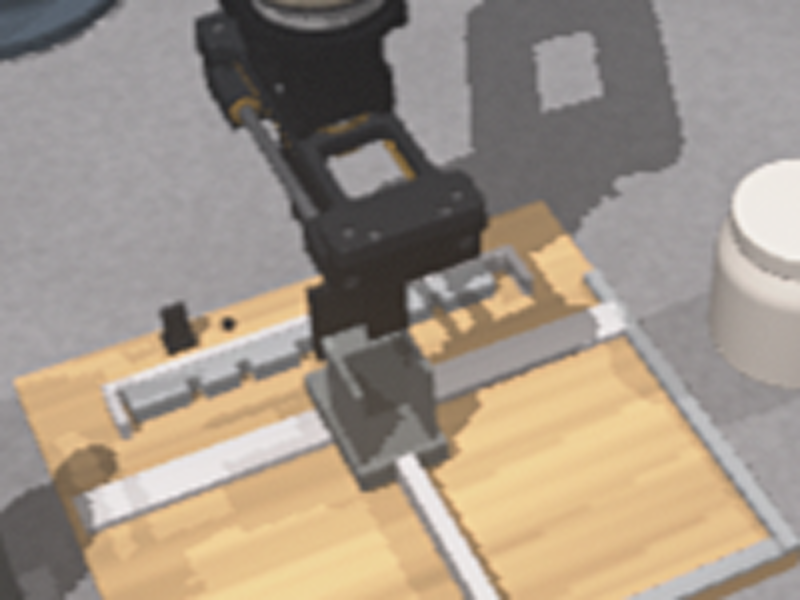

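The picture shows the gripper above the stop, with the +x finger lined up over the bay at about (380,340) and the bystanders clear. Next I descend and let it settle.

Call:
servo_tool --targets '[{"offset": [-0.001,0.001,0.015],"dr": [0,0,0]},{"offset": [-0.001,0.001,0.03],"dr": [0,0,0]},{"offset": [-0.001,0.001,0.045],"dr": [0,0,0]},{"offset": [-0.001,0.001,0.051],"dr": [0,0,0]},{"offset": [-0.001,0.001,0.051],"dr": [0,0,0]},{"offset": [-0.001,0.001,0.051],"dr": [0,0,0]},{"offset": [-0.001,0.001,0.051],"dr": [0,0,0]}]'

```text
time_s: 2.78
position: [0.5265, -0.0309, 0.0505]
tcp_rot: [[0.194, 0.981, 0.003], [0.981, -0.194, 0.001], [0.002, 0.003, -1.0]]
force: [0.6, -0.4, -0.5]
opening: 1.002
grasp_force: 0.0
```

```bash
cat > st.py <<'E'
from h import *
np.set_printoptions(precision=2,suppress=True)
s=bot.read_state();print('t',s['time_s'],'loc',loc(s['position'])*1e3,'z',s['position'][2]*1e3,'F',Rm(YAW).T@s['force'][:2],s['force'][2],'open',s['opening'],s['opening']*87,'gf',s['grasp_force'])
E
python3 st.py
```

```text
t 2.7833 loc [-4.92  0.68] z 50.4853850025157 F [ 0.7  -0.22] -0.5468286717137787 open 1.0015396093005724 87.1339460091498 gf 0.0
```

Call:
servo_tool --targets '[{"offset": [0,-0.0025,0.003],"dr": [0,0,0]},{"offset": [0,-0.0025,0.003],"dr": [0,0,0]},{"offset": [0,-0.0025,0.003],"dr": [0,0,0]},{"offset": [0,-0.0025,0.003],"dr": [0,0,0]},{"offset": [0,-0.0025,0.003],"dr": [0,0,0]},{"offset": [0,-0.0025,0.003],"dr": [0,0,0]},{"offset": [0,-0.0025,0.003],"dr": [0,0,0]},{"offset": [0,-0.0025,0.003],"dr": [0,0,0]},{"offset": [0,-0.0025,0.003],"dr": [0,0,0]},{"offset": [0,-0.0025,0.003],"dr": [0,0,0]}]' --gripper 0.3

```text
time_s: 3.62
position: [0.5289, -0.0316, 0.0466]
tcp_rot: [[0.195, 0.981, 0.011], [0.981, -0.195, -0.0], [0.002, 0.011, -1.0]]
force: [9.9, -0.8, -6.1]
opening: 0.507
grasp_force: 30.1
```

```bash
python3 st.py
```

```text
t 3.6167 loc [-2.42  0.42] z 46.637715128430834 F [9.89 1.15] -6.084693453531077 open 0.5066448977426163 44.078106103607624 gf 30.104134809225798
```

Call:
servo_tool --targets '[{"offset": [0,0.002,0],"dr": [0,0,0]},{"offset": [0,0.0045,0],"dr": [0,0,0]},{"offset": [-0.002,0.0045,0],"dr": [0,0,0]},{"offset": [-0.006,0.0045,0],"dr": [0,0,0]},{"offset": [-0.011,0.0045,0],"dr": [0,0,0]},{"offset": [-0.016,0.0045,0],"dr": [0,0,0]},{"offset": [-0.021,0.0045,0],"dr": [0,0,0]},{"offset": [-0.026,0.0045,0],"dr": [0,0,0]},{"offset": [-0.031,0.0045,0],"dr": [0,0,0]},{"offset": [-0.036,0.0045,0],"dr": [0,0,0]},{"offset": [-0.041,0.0045,0],"dr": [0,0,0]},{"offset": [-0.046,0.0045,0],"dr": [0,0,0]},{"offset": [-0.051,0.0045,0],"dr": [0,0,0]},{"offset": [-0.056,0.0045,0],"dr": [0,0,0]},{"offset": [-0.061,0.0045,0],"dr": [0,0,0]},{"offset": [-0.065,0.0045,0],"dr": [0,0,0]},{"offset": [-0.068,0.0045,0],"dr": [0,0,0]},{"offset": [-0.07,0.0045,0],"dr": [0,0,0]},{"offset": [-0.07,0.0045,0],"dr": [0,0,0]},{"offset": [-0.07,0.0045,0],"dr": [0,0,0]}]'

```text
time_s: 5.28
position: [0.5146, -0.1012, 0.0467]
tcp_rot: [[0.195, 0.981, 0.003], [0.981, -0.195, 0.0], [0.001, 0.003, -1.0]]
force: [4.2, -0.5, 4.7]
opening: 0.505
grasp_force: 30.0
```

```bash
python3 st.py; python3 - <<'E'
from h import *
a=shot('scene','s2')['color'][160:280,160:360,::-1];b=shot('top','t2')['color'][175:275,300:440,::-1]
a=cv2.resize(a,(800,480),interpolation=cv2.INTER_CUBIC)
cv2.imwrite('pics/c2.png',cv2.resize(a,None,fx=1,fy=1))
E
```

```text
t 5.2833 loc [ -2.96 -70.63] z 46.65409637508962 F [4.18 0.31] 4.710702679414702 open 0.5051676984449804 43.949589764713295 gf 29.997359002009034
```

View pics/c2.png

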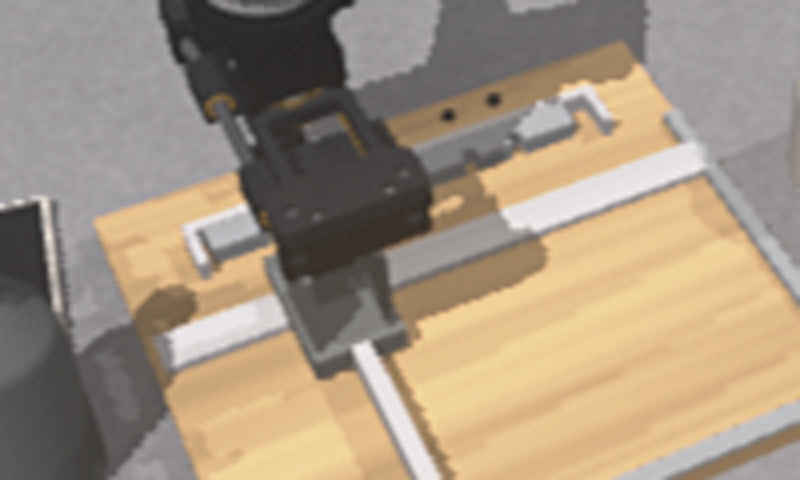

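The stop has moved along with the gripper; the block's front corner is now at about (320,375) in the crop. I'll compare its displacement with the earlier view.

```bash
python3 - <<'E'
from h import *
np.set_printoptions(precision=1,suppress=True)
S=lambda u,v:(u/4.5+180-.4,v/4.5+160-.4)
Q=lambda u,v:(u/4+160-.4,v/4+160-.4)
for z in(.016,):
  for a,b in(((412,368),(320,376)),((505,330),(410,338))):
    print(loc(atz('scene0',S(*a),z))*1e3,loc(atz('scene0',Q(*b),z))*1e3)
for t,n in(('top0','fence0'),('t2','fence2')):
    I=cv2.imread(f'pics/{t}.png').astype(float)
    # sample along board y at x=.1,.13,.15 ; fence top z=.035
    for x in(.11,.14,.16):
        ys=np.arange(-.11,.05,.0005)
        v=[]
        for y in ys:
            p=np.r_[B+Rm(YAW)@[x,y],.035]; u=proj(t,p)
            px=cv2.getRectSubPix(I.astype(np.float32),(1,1),(float(u[0]),float(u[1])))[0,0]; v.append(px[0]-px[2]) # blue minus red: aluminium high
        v=np.array(v);v-=np.median(v); w=np.clip(v-.5*v.max(),0,None); print(n,x,(w*ys).sum()/w.sum()*1e3)
E
```

```text
[ 48.5 -20.7] [ 48.3 -93.6]
[47.5 29.5] [ 46.4 -41.1]
fence0 0.11 -0.4588580797441855
fence0 0.14 -0.3488309060442652
fence0 0.16 -0.43970653727429543
fence2 0.11 -71.93434418734985
fence2 0.14 -71.23639404974574
fence2 0.16 -71.29944117786238
```

The stop is at about y = -71.5. I'll move it 4 mm further while squeezed, so the pawl is still on the bar, then release to 70 mm and centre the fingers.

Call:
servo_tool --targets '[{"offset": [-0.002,0,0],"dr": [0,0,0]},{"offset": [-0.004,0,0],"dr": [0,0,0]},{"offset": [-0.004,0,0],"dr": [0,0,0]},{"offset": [-0.004,0,0],"dr": [0,0,0]}]'

```text
time_s: 5.72
position: [0.5138, -0.1049, 0.0467]
tcp_rot: [[0.195, 0.981, 0.003], [0.981, -0.195, 0.001], [0.001, 0.002, -1.0]]
force: [4.5, 0.3, 4.9]
opening: 0.507
grasp_force: 30.0
```

Call:
servo_tool --targets '[{"offset": [0,0,0],"dr": [0,0,0]},{"offset": [0,0,0],"dr": [0,0,0]},{"offset": [0,-0.002,0],"dr": [0,0,0]},{"offset": [0,-0.003,0],"dr": [0,0,0]},{"offset": [0,-0.003,0],"dr": [0,0,0]},{"offset": [0,-0.003,0],"dr": [0,0,0]},{"offset": [0,-0.003,0],"dr": [0,0,0]}]' --gripper -0.61

```text
time_s: 6.3
position: [0.5096, -0.103, 0.0458]
tcp_rot: [[0.194, 0.981, -0.0], [0.981, -0.194, 0.002], [0.002, -0.001, -1.0]]
force: [-0.4, -1.0, -0.4]
opening: 0.802
grasp_force: 0.0
```

```bash
python3 st.py
```

```text
t 6.3 loc [ -7.45 -73.34] z 45.817585912642144 F [-0.16 -1.06] -0.39770962569369506 open 0.8019458208413104 69.76928641319401 gf 0.0
```

Call:
servo_tool --targets '[{"offset": [-0.003,0,0],"dr": [0,0,0]},{"offset": [-0.006,0,0],"dr": [0,0,0]},{"offset": [-0.008,0,0],"dr": [0,0,0]},{"offset": [-0.008,0,0],"dr": [0,0,0]},{"offset": [-0.0085,0,0],"dr": [0,0,0]},{"offset": [-0.009,0,0],"dr": [0,0,0]},{"offset": [-0.0095,0,0],"dr": [0,0,0]},{"offset": [-0.01,0,0],"dr": [0,0,0]},{"offset": [-0.0105,0,0],"dr": [0,0,0]},{"offset": [-0.011,0,0],"dr": [0,0,0]}]'

```text
time_s: 7.13
position: [0.5082, -0.1127, 0.0461]
tcp_rot: [[0.194, 0.981, 0.001], [0.981, -0.194, 0.003], [0.003, 0.0, -1.0]]
force: [3.1, 7.6, 0.5]
opening: 0.804
grasp_force: 3.7
```

```bash
python3 st.py
```

```text
t 7.1333 loc [ -6.93 -83.14] z 46.073121739395496 F [1.53 8.02] 0.46955167826206196 open 0.8038647179817195 69.9362304644096 gf 3.703869581222534
```

Call:
servo_tool --targets '[{"offset": [0,0,0],"dr": [0,0,0]},{"offset": [0,0,0],"dr": [0,0,0]}]'

```text
time_s: 7.3
position: [0.5082, -0.1129, 0.0461]
tcp_rot: [[0.194, 0.981, 0.001], [0.981, -0.194, 0.003], [0.003, 0.0, -1.0]]
force: [2.0, 5.1, 0.1]
opening: 0.801
grasp_force: 2.9
```

Call:
servo_tool --targets '[{"offset": [-0.0005,0,0],"dr": [0,0,0]},{"offset": [-0.0005,0,0],"dr": [0,0,0]}]'

```text
time_s: 7.47
position: [0.5081, -0.1134, 0.0461]
tcp_rot: [[0.194, 0.981, 0.001], [0.981, -0.194, 0.003], [0.003, 0.0, -1.0]]
force: [1.7, 5.7, -0.8]
opening: 0.805
grasp_force: 2.7
```

```bash
python3 st.py
```

```text
t 7.4667 loc [ -6.96 -83.89] z 46.08223539136597 F [0.56 5.89] -0.7605419509909445 open 0.8047406370953557 70.01243542729594 gf 2.73485803976655
```

Call:
servo_tool --targets '[{"offset": [-0.0004,0,0],"dr": [0,0,0]},{"offset": [-0.0008,0,0],"dr": [0,0,0]},{"offset": [-0.0012,0,0],"dr": [0,0,0]},{"offset": [-0.0015,0,0],"dr": [0,0,0]}]'

```text
time_s: 7.8
position: [0.5078, -0.1148, 0.0461]
tcp_rot: [[0.194, 0.981, 0.001], [0.981, -0.194, 0.003], [0.003, 0.0, -1.0]]
force: [1.7, 6.2, 0.3]
opening: 0.807
grasp_force: 3.1
```

Call:
servo_tool --targets '[{"offset": [-0.0004,0,0],"dr": [0,0,0]},{"offset": [-0.0008,0,0],"dr": [0,0,0]},{"offset": [-0.001,0,0],"dr": [0,0,0]}]'

```text
time_s: 8.05
position: [0.5074, -0.1167, 0.0461]
tcp_rot: [[0.194, 0.981, 0.001], [0.981, -0.194, 0.002], [0.002, 0.0, -1.0]]
force: [0.9, 0.7, 0.4]
opening: 0.81
grasp_force: 1.0
```

Call:
servo_tool --targets '[{"offset": [-0.0004,0,0],"dr": [0,0,0]},{"offset": [-0.0008,0,0],"dr": [0,0,0]}]'

```text
time_s: 8.22
position: [0.5073, -0.1177, 0.0461]
tcp_rot: [[0.194, 0.981, 0.001], [0.981, -0.194, 0.002], [0.002, 0.0, -1.0]]
force: [2.3, 4.1, -0.0]
opening: 0.804
grasp_force: 2.1
```

Call:
servo_tool --targets '[{"offset": [-0.0004,0,0],"dr": [0,0,0]},{"offset": [-0.0008,0,0],"dr": [0,0,0]}]'

```text
time_s: 8.38
position: [0.5072, -0.1178, 0.0461]
tcp_rot: [[0.194, 0.981, 0.001], [0.981, -0.194, 0.003], [0.003, 0.0, -1.0]]
force: [2.7, 7.2, -0.9]
opening: 0.803
grasp_force: 3.5
```

```bash
python3 st.py
```

```text
t 8.3833 loc [ -6.96 -88.32] z 46.07075815080332 F [1.28 7.6 ] -0.9358887041745261 open 0.8026798528612136 69.83314719892559 gf 3.5236484929919243
```

Call:
servo_tool --targets '[{"offset": [-0.0005,0,0],"dr": [0,0,0]},{"offset": [-0.001,0,0],"dr": [0,0,0]},{"offset": [-0.001,0,0],"dr": [0,0,0]}]'

```text
time_s: 8.63
position: [0.5072, -0.1179, 0.0461]
tcp_rot: [[0.194, 0.981, 0.001], [0.981, -0.194, 0.004], [0.004, 0.0, -1.0]]
force: [4.5, 8.7, 0.2]
opening: 0.804
grasp_force: 4.5
```

```bash
python3 st.py
```

```text
t 8.6333 loc [ -7.   -88.46] z 46.0677810049963 F [2.71 9.41] 0.20496639234951491 open 0.8040080998256507 69.94870468483161 gf 4.483240507543087
```

The stop no longer moves while the force builds up, which suggests the pawl has dropped in. I'll back off to the middle of the bay, open and lift, then check by camera.

Call:
servo_tool --targets '[{"offset": [0.004,0,0],"dr": [0,0,0]},{"offset": [0.0095,0,0],"dr": [0,0,0]},{"offset": [0.0095,0,0],"dr": [0,0,0]},{"offset": [0.0095,0,0],"dr": [0,0,0]},{"offset": [0.0095,0,-0.01],"dr": [0,0,0]},{"offset": [0.0095,0,-0.03],"dr": [0,0,0]},{"offset": [0.0095,0,-0.06],"dr": [0,0,0]},{"offset": [0.0095,0,-0.09],"dr": [0,0,0]},{"offset": [0.0095,0,-0.12],"dr": [0,0,0]},{"offset": [0.0095,0,-0.15],"dr": [0,0,0]},{"offset": [0.05,0,-0.16],"dr": [0,0,0]},{"offset": [0.09,0,-0.16],"dr": [0,0,0]},{"offset": [0.13,0,-0.16],"dr": [0,0,0]},{"offset": [0.17,0,-0.16],"dr": [0,0,0]},{"offset": [0.21,0,-0.16],"dr": [0,0,0]},{"offset": [0.25,0,-0.16],"dr": [0,0,0]},{"offset": [0.28,0,-0.16],"dr": [0,0,0]},{"offset": [0.3,0,-0.16],"dr": [0,0,0]},{"offset": [0.3,0,-0.16],"dr": [0,0,0]}]' --gripper -0.7

```text
time_s: 10.22
position: [0.5656, 0.1783, 0.2075]
tcp_rot: [[0.19, 0.982, 0.003], [0.982, -0.19, 0.003], [0.004, 0.002, -1.0]]
force: [0.7, 0.2, -0.1]
opening: 0.851
grasp_force: 0.0
```

```bash
python3 st.py; python3 - <<'E'
from h import *
shot('scene','s3');shot('top','t3')
a=cv2.imread('pics/s3.png')[170:260,170:320];b=cv2.imread('pics/t3.png')[190:280,300:450]
r=lambda i:cv2.resize(i,(495,297) if 0 else (480,288),interpolation=cv2.INTER_CUBIC)
cv2.imwrite('pics/c3.png',np.vstack([r(a),r(b)]))
t='t3';I=cv2.imread(f'pics/{t}.png').astype(np.float32)
for x in(.11,.14,.16):
    ys=np.arange(-.12,.05,.0005);v=[]
    for y in ys:
        u=proj(t,np.r_[B+Rm(YAW)@[x,y],.035]);px=cv2.getRectSubPix(I,(1,1),(float(u[0]),float(u[1])))[0,0];v.append(px[0]-px[2])
    v=np.array(v);v-=np.median(v);w=np.clip(v-.5*v.max(),0,None);print(x,(w*ys).sum()/w.sum()*1e3)
for X in((-.031,-.08,.092),(-.024,-.08,.092)):
    q=np.r_[B+Rm(YAW)@X[:2],X[2]];print(X,'scene crop',(proj('s3',q)+.4-[170,170])*3.2,'top crop',(proj('t3',q)+.4-[300,190])*3.2+[0,288])
E
```

```text
t 10.2167 loc [ -7.17 213.44] z 207.48293446641844 F [0.61 0.36] -0.10280908364151309 open 0.8506869929344969 74.00976838530123 gf 0.0
0.11 -82.3962580359469
0.14 -82.58678185943751
0.16 -82.78547485954803
(-0.031, -0.08, 0.092) scene crop [187.27987887 106.3585024 ] top crop [234.15227967 436.56349812]
(-0.024, -0.08, 0.092) scene crop [190.92027847 113.27307864] top crop [235.74133561 427.98371136]
```

View pics/c3.png

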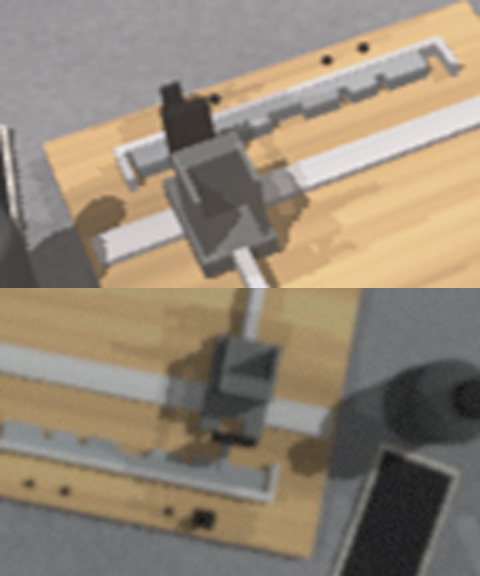

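The top crop shows the paddle at about (235,438). That matches lever home (predicted 436.6) and not riding (428). A quick numeric comparison with the start picture before I hand in.

```bash
python3 - <<'E'
from h import *
for t,y0 in(('top0',0),('t3',-.0815)):
    I=cv2.imread(f'pics/{t}.png').astype(np.float32).sum(2);o=[]
    for dy in(-.01,-.006,-.002,.002,.006,.01):
        xs=np.arange(-.05,-.008,.0005);v=[]
        for x in xs:
            u=proj(t,np.r_[B+Rm(YAW)@[x,y0+dy],.092]);v.append(cv2.getRectSubPix(I,(1,1),(float(u[0]),float(u[1])))[0,0])
        v=np.array(v);w=np.clip(.5*(v.min()+np.median(v))-v,0,None);o.append(round((w*xs).sum()/w.sum()*1e3,1))
    print(t,o)
E
```

```text
top0 [np.float64(-32.6), np.float64(-31.9), np.float64(-32.4), np.float64(-33.5), np.float64(-33.6), np.float64(-33.5)]
t3 [np.float64(-33.0), np.float64(-32.8), np.float64(-32.4), np.float64(-32.4), np.float64(-33.3), np.float64(-34.3)]
```

The paddle sits at the same x as at the start, so the lever is home. Handing in.

```bash
python3 -c "
from rig import ticket
print(ticket.hand_in())"
```

```text
the job is handed in; nothing more can be done
None
```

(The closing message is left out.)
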